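# Load the dosing carriage and park it under the nozzle

### The job

Bring the empty carriage to the green loading end of its rail: hold the red release bar up while you slide it, then let go so that the bar drops fully into the last notch. Lift the round-bottomed steel cup out of its black-and-white rest and set it down gently (no dropping) in the white ring on the carriage, upright, level and centred, and let go of it. Then hold the bar up again, slide the carriage until the cup is under the nozzle of the dosing head, and let go so that the bar drops into the nearest notch with the cup still seated level; leave the jar beside the rest and the kitchen timer where they are.

Things in the scene. Friction and masses are not known exactly. Their poses are not given: they have to be found in the camera images.
- station: Fixed slide station: a grey base plate 150 x 360 mm with two steel guide rods and a toothed steel rack. Origin on the table under the middle of the rail; its y axis is the direction in which the carriage slides (towards the robot's left, joint value growing), its x axis points away from the robot, z up. The green marks are at its -y end, the loading end.
- carriage (a joint): Position of the aluminium carriage (105 x 80 mm) along the station's y axis, in m: 0 at the loading end (notch with the green mark), 0.24 at the far end. The rack has 13 square notches, at 0, 0.02, 0.04 ... 0.24; the pawl has about 2 mm of play either way in each. The slide itself is easy (about 1 N); with the bar down the carriage is locked. It starts empty, caught in some notch away from the loading end.
- release_bar (a joint): Height of the red release bar above its latched position, in m: 0 = dropped fully into a notch, 0.025 = upper stop. Its pawl clears the teeth above about 0.014. A spring and its weight press it down with about 4 to 5 N; released on top of a tooth, it slides off the tooth's peaked top into the nearer notch and takes the carriage along.
- bar_grip (a point): Centre of the red grip on the release bar: a rounded bar 64 mm long (along the station's x axis), 16 mm wide (along the station's y axis) and 24 mm tall, 94 mm above the table when latched. It moves with the carriage and rises with the bar. It stands free all round: 18 mm of air below it down to the red arm (20 mm wide) that carries it. The grip is 121 mm nearer to the robot than the ring's centre, along the station's x axis.
- ring_seat (a point): On the axis of the white ring support on the carriage, at the height at which the cup's centre lies when the cup is seated: 19.6 mm above the ring's top. Ring: 72 mm outside, 48 mm bore, 14 mm high, its top 60 mm above the table. Its y axis is the slide direction.
- cup_center (a point): Centre of the loose steel cup (about 0.16 kg), half-way up: 62 mm outside diameter, 62 mm tall, round (hemispherical, radius 31 mm) below its centre and straight-walled (3 mm wall) above, open at the top. z axis up through its mouth. It starts upright, seated in its rest. Its bottom lies 31 mm below this point and its rim 31 mm above it. It can be grasped across the straight part, the 31 mm above its centre.
- rest_seat (a point): Where the cup's centre lies while it sits in its rest: a fixed black disc of 92 mm diameter with a white ring (72 mm outside, 48 mm bore) on it whose top is 28 mm above the table; the cup's centre is 19.6 mm above the ring's top.
- nozzle_tip (a point): Tip of the steel nozzle of the fixed dosing head, 149 mm above the table, exactly over the line along which the ring's centre travels. The white head above it is 48 mm in diameter and reaches up to about 265 mm; it hangs from a rod that comes from a column behind the rail (column 105 mm farther from the robot). The seated cup's rim passes 38 mm below the tip.
- jar: Bystander: jam jar with yellow lid, 66 mm in diameter, 100 mm tall, standing alone on the open table, away from the things at the back; origin at its underside.
- timer: Bystander: white kitchen timer, 70 x 64 x 19 mm, lying on the table; origin at its underside.
Things that resemble listed ones, but are neither listed nor needed, are in the scene too. Leave any yellow look-alike of the part that bears cup_center alone.

How it is judged:
On the way, in this order (a step that is already met when the one before it is completed fails the run):
1. the empty carriage is caught in the notch at the green loading end, bar fully down (value of joint carriage below 0.006 m and value of joint release_bar below 0.004 m and distance between cup_center and rest_seat below 0.02 m), for 0.2 s.
2. the cup sits level and centred in the carriage's ring, let go, with the carriage still at the loading end (distance between cup_center and ring_seat below 0.005 m and angle between cup_center's own z axis and vertical below 0.12 rad and contact force between the fingers and cup below 0.1 N and value of joint carriage below 0.006 m and value of joint release_bar below 0.004 m), for 0.2 s.
At the end, for the whole second after the job is handed in: The carriage is caught in a notch under the nozzle (ring axis within 15 mm of the nozzle tip along the rail), the release bar is fully down (within 4 mm), and the cup rests in the carriage's ring, its centre within 5 mm of the seat and its axis within 0.12 rad of vertical, at rest and let go (y of nozzle_tip in the frame of ring_seat between -0.015 and 0.015 m and value of joint release_bar below 0.004 m and distance between cup_center and ring_seat below 0.005 m and angle between cup_center's own z axis and vertical below 0.12 rad and linear speed of cup below 0.02 m/s); the robot touches nothing.
It fails at once if the cup is dropped: moves faster than 0.5 m/s while the fingers do not hold it (contact force between the fingers and cup below 0.1 N and linear speed of cup above 0.5 m/s).
It fails at once if the jar or the timer is moved more than 30 mm or the jar is tipped (distance of any of jar, timer from where it was at the start of the episode above 0.03 m or angle between jar's own z axis and vertical above 0.4 rad).
It fails at once if the cup is tipped over (angle between cup_center's own z axis and vertical above 0.8 rad).
It also fails if it takes over 72 s, if anything falls off the work surface, if the arm or the gripper's body presses on something with over 40 N, if the wrist force passes 120 N, or if a joint passes its speed limit or range.

### The arm

A 7-joint arm with a two-finger parallel gripper is mounted at the origin on a cart in front of the work surface, level with it; the furniture and walls round the work are solid. World frame = base frame: x ahead of the robot, y to its left, z up, the work surface at z = 0. Lengths are in m, angles in rad, forces in N, time in s.
With the tool pointing down it reaches from about 0.425 to 0.925 m from the base axis. Payload 6.8 kg.
Tool frame: the origin (TCP) lies on the centre line of the jaws, within the pads' length; the fingertips stand bot.tip_reach ahead of it and the grasp point (between the pads) lies 3 mm ahead of it (bot.tip_reach is the distance from the TCP to the fingertips, in m); z points along the fingers, y is the line along which they close (so a half turn about z gives the same grasp; the last joint's range is limited). The gripper opens to 85 mm and grips with 20 to 120 N. Pads are 22 mm wide; open, the fingers measure 114 mm over their backs; the gripper's body (76 mm by 85 mm) begins 54 mm behind the grasp point. The pads swing forward as they close: fully open they stand 13 mm farther back than shut.
Start: joints at [-1.442, 0.477, 0.022, 1.555, -0.011, 1.109, -0.083], TCP at [0.158, 0.656, 0.253] pointing down, gripper open.
Joint ranges: [-2.96, 2.96], [-0.34, 2.1], [-1.41, 1.46], [0.24, 2.44], [-1.37, 4.51], [0.17, 1.92], [-2.96, 2.96]. Speed limits (rad/s): [2.39, 2.39, 3.14, 3.14, 3.14, 3.14, 3.14].

### API

Orientations are given as a unit quaternion [w, x, y, z].
In Python, from station import bot gives the robot as it stands.
- The arm moves only by the tool jog_arm, never from a script. Its argument "deltas" is a list of rows, each a list of 7 numbers: the shift along the world's x, y, z in m, then the turn, a rotation vector about the world's x, y, z in rad, then the opening, from 0 (shut) to 1 (fully open). In form: [[x, y, z, rx, ry, rz, grip], ...]. A call has 1 to 10 rows; each row shifts and turns the commanded pose from where the row before left it; what a row does not reach is not made up. A row lasts 1/10 s, in which the tool goes at most 50 mm and 8.59 degrees, less where a joint would pass 70% of its speed; a pose out of reach is approached as far as the arm can. A call with a gripper value outside its range is refused whole. The fingers move at their own pace and stop on an object; "newtons" is the grip in N (left out, the last holds). Time passes only in rows, so rows that do not move let the fingers close. It gives the time, the measured TCP pose, the force, the opening and the grip force at its end, in the units of the state.
- bot.get_obs(): the state, without advancing time (a new reading comes with each control period).
- bot.read_camera(name): name is "scene" or "top" or "wrist"; returns a dict with "img" (420x560x3 uint8, red, green, blue), "K" (3x3 intrinsics, pixels), "eye" and "attitude" of the camera in the world. Camera axes: x right, y down, z forward; pixel columns grow to the right and rows downward; lengths in m; the calibration is good to about 2 mm. A picture is of the moment at which its call begins. There is no depth.
- bot.hand_in(): hands the job in; it is judged then, once.
The state is a dict: "t": time; "q": joint angles; "joint_vel": joint speeds; "joint_torque": joint torques, N m; "eef_pos": TCP position; "tool_rot": TCP orientation; "contact_force": force on the tool from outside, world axes, zero at the start; "torque": the same for the moment, N m; "gripper_width": opening from 0.0 (shut) to 1.0 (fully open); "grasp_force": force on a finger pad.
Only numpy, scipy, OpenCV 4.12 (cv2) and the standard library are available. Lean on these libraries where they do the work, as an engineer would, in place of code of your own. Each camera call takes 0.05 s, during which the arm holds its last target. There are 200 camera calls.

## Working session

There is one attempt and no reset: what is moved stays moved. The work goes in short steps, Python scripts to look and compute and a tool call to move; the robot and the scene stay as the last step left them, time stands still between calls to the robot, and variables do not carry over. Pictures are saved under pics/ and viewed, at most 10 in all, crops included, and the job is handed in when it is done.

Besides the shell and the picture viewer there is one more tool, called after "Request:" as name(argument=value, ...) on one line, values as JSON. jog_arm: Moves the arm, as the interface text tells. Its arguments: {"type":"object","properties":{"deltas":{"type":"array"},"newtons":{"type":"number"}},"required":["deltas"]}

```bash
mkdir -p pics
cat > h.py <<'E'
import numpy as np, cv2
from scipy.spatial.transform import Rotation as R
from station import bot
def cam(n):
    c=bot.read_camera(n); a=np.array(c["attitude"],float)
    c["R"]=a if a.shape==(3,3) else R.from_quat(a[[1,2,3,0]]).as_matrix()
    return c
def ray(c,u,v):
    d=c["R"]@np.linalg.solve(np.array(c["K"]),[u,v,1.]); return np.array(c["eye"]),d
def onz(c,u,v,z):
    e,d=ray(c,u,v); return e+d*(z-e[2])/d[2]
def proj(c,p):
    q=np.array(c["K"])@(c["R"].T@(np.array(p)-np.array(c["eye"]))); return q[:2]/q[2]
E
python3 - <<'E'
from h import *
o=bot.get_obs(); print(o["eef_pos"],o["tool_rot"],bot.tip_reach)
ims=[]
for n in("scene","top"):
    c=cam(n); print(n,c["eye"],c["R"].round(3).tolist(),np.array(c["K"]).tolist())
    cv2.imwrite(f"pics/{n}0.png",c["img"][...,::-1])
E
```

```text
[0.15823257 0.65560719 0.25231679] [-5.16297335e-05  1.18120223e-01  9.92998868e-01 -9.26755746e-04] 0.022
scene [-0.17562377 -0.75605728  0.53200017] [[0.633, -0.327, 0.701], [-0.774, -0.259, 0.578], [-0.008, -0.909, -0.417]] [[425.14198481488535, 0.0, 276.80829151194524], [0.0, 425.14198481488535, 207.257580792844], [0.0, 0.0, 1.0]]
top [ 0.46982523 -0.17462747  1.5340119 ] [[0.021, -0.998, 0.061], [-1.0, -0.021, -0.0], [0.001, -0.061, -0.998]] [[527.5608460377856, 0.0, 265.8564251445761], [0.0, 527.5608460377856, 210.33768326428446], [0.0, 0.0, 1.0]]
```

View pics/scene0.png

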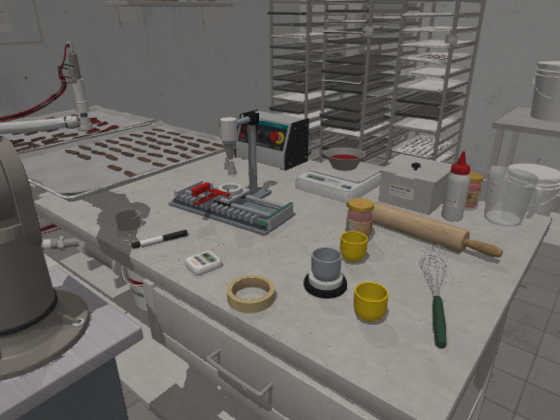

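View pics/top0.png

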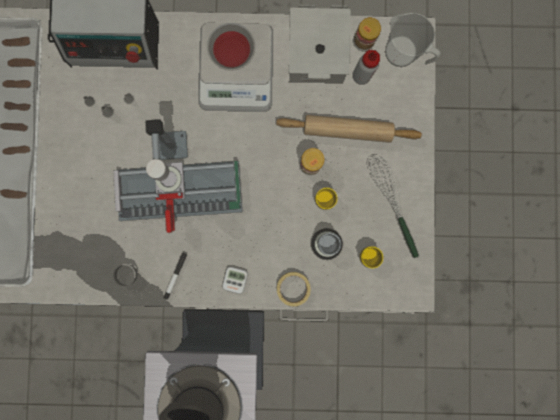

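The scene view shows the station at about (232,205), with the cup in its rest at (326,270), the jar at (360,217) and the timer at (203,262). In the top view the station is at (178,190) with its green end on the right, the red bar is at (170,205), the cup at (327,243), the nozzle head at (157,168), the jar at (313,160) and the timer at (236,279).

Run:
```python
from h import *
c=cam("top"); s=cam("scene")
def comps(c,m,amin=20):
    n,l,st,ce=cv2.connectedComponentsWithStats(m.astype(np.uint8)); 
    return [(st[i].tolist(),ce[i].round(1).tolist()) for i in range(1,n) if st[i][4]>=amin]
def hsv(c): return cv2.cvtColor(c["img"],cv2.COLOR_RGB2HSV)
for n,k in(("top",c),("scene",s)):
    h=hsv(k); H,S,V=[h[...,i].astype(int) for i in range(3)]
    print(n,"red",comps(k,((H<6)|(H>174))&(S>150)&(V>70)))
    print(n,"green",comps(k,(H>55)&(H<90)&(S>70)&(V>40),8))
print("cup",onz(c,327,243,.0786),"grip",onz(c,170,218,.106),"jar",onz(c,313,160,.1))
for p in((115,0),):pass
a=c["img"][140:260,100:350][...,::-1]; b=s["img"][105:300,160:385][...,::-1]
a=cv2.resize(a,None,fx=3.1,fy=3.1,interpolation=cv2.INTER_CUBIC)[:,:775]
cv2.imwrite("pics/a.png",a)
cv2.imwrite("pics/b.png",cv2.resize(b,None,fx=3,fy=3,interpolation=cv2.INTER_CUBIC))
```

```text
top red [([214, 32, 34, 21, 258], [229.9, 40.3]), ([229, 46, 9, 8, 22], [232.5, 49.4]), ([363, 50, 16, 18, 210], [370.7, 58.6]), ([126, 52, 11, 10, 57], [131.5, 55.9]), ([157, 194, 25, 38, 259], [168.9, 208.9])]
top green [([57, 35, 84, 5, 290], [99.0, 36.9]), ([229, 162, 11, 47, 141], [235.5, 191.6]), ([402, 221, 6, 12, 20], [404.2, 226.8]), ([408, 238, 9, 18, 40], [412.3, 246.6])]
scene red [([270, 132, 8, 10, 65], [273.4, 136.2]), ([452, 152, 18, 22, 227], [460.8, 165.9]), ([332, 155, 25, 4, 70], [344.5, 156.4]), ([192, 183, 38, 22, 297], [206.1, 192.1])]
scene green [([279, 124, 7, 4, 8], [281.8, 125.4]), ([267, 203, 25, 15, 56], [278.9, 210.1]), ([256, 220, 11, 6, 39], [261.5, 222.8]), ([434, 296, 12, 52, 368], [439.3, 321.3])]
cup [ 0.47280761 -0.34515207  0.0786    ] grip [0.53122789 0.08427941 0.106     ] jar [ 0.69888955 -0.30104334  0.1       ]
```

View pics/a.png

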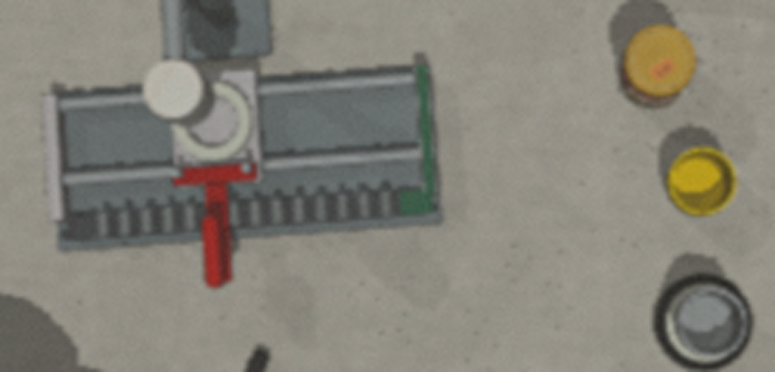

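View pics/b.png

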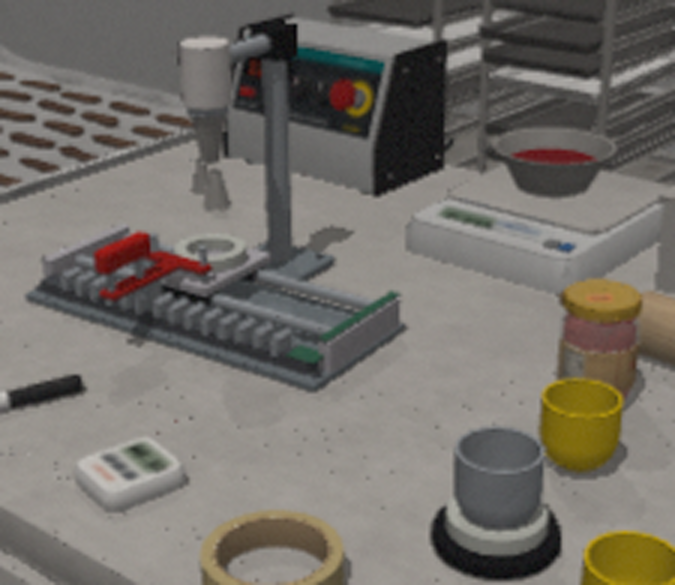

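Crop a shows the grip's top at about (214,250), the ring at (211,119), the head disc at (174,88), and base corners at (60,248) and (440,222). Crop b shows the grip at (122,252), the ring at (210,250) and the nozzle tip near (207,160)–(216,208), with a twin nozzle or shadow there.

Run:
```python
from h import *
c=cam("top"); s=cam("scene")
A=lambda u,v:(100+u/3.1,140+v/3.1); B=lambda u,v:(160+u/3,105+v/3)
P=lambda u,v,z:onz(c,*A(u,v),z)
p1,p2=P(60,248,.008),P(440,222,.008); d=p1-p2; print("base",p1,p2,np.linalg.norm(d),"theta",np.arctan2(-d[0],d[1]))
print("grip",P(214,250,.106),"ring",P(211,119,.06),"head",P(174,88,.265),"cup",P(703,321,.0786),"jar",P(660,62,.1))
# two-view: edge rods
h=cv2.cvtColor(c["img"],cv2.COLOR_RGB2HSV).astype(int)
# grip top: bright red
m=((h[...,0]<6)|(h[...,0]>174))&(h[...,1]>150)&(h[...,2]>70); m[:208]=0;m[240:]=0;m[:,:140]=0;m[:,200:]=0
for r in range(208,234):
    u=np.where(m[r])[0]
    if len(u):print(r,u[0],u[-1],h[r,u,2].tolist())
# cup circle, ring circle fits
g=cv2.cvtColor(c["img"],cv2.COLOR_RGB2GRAY)
for nm,x0,y0,z,rr in(("cup",327,243,.0786,.031),("ring",168,178,.06,.036),("head",156,168,.265,.024),("disc",327,243,.014,.046)):
    px=rr*527.5/(1.534-z)
    Z=cv2.resize(g[y0-25:y0+25,x0-25:x0+25],None,fx=4,fy=4,interpolation=cv2.INTER_CUBIC)
    k=cv2.HoughCircles(Z,cv2.HOUGH_GRADIENT,1,20,param1=100,param2=10,minRadius=int(px*4-4),maxRadius=int(px*4+5))
    if k is not None:
        for q in k[0][:3]: print(nm,q,onz(c,x0-25+(q[0]+.5)/4-.5,y0-25+(q[1]+.5)/4-.5,z),px*4)
# nozzle from scene: pixel column of head/nozzle
for q in((205,60),(207,130)):
    e,dd=ray(s,*B(*q)); print("nozray",[ (e+dd*t).round(3).tolist() for t in ((.6-e[0])/dd[0],(.65-e[0])/dd[0],(.7-e[0])/dd[0])])
```

```text
base [0.52650399 0.24833173 0.008     ] [ 0.55843418 -0.10567226  0.008     ] 0.3554410760141252 theta 0.08995383927758673
grip [0.52400493 0.08666528 0.106     ] ring [0.64441861 0.1016793  0.06      ] head [0.64384818 0.09293137 0.265     ] cup [ 0.47128715 -0.34455185  0.0786    ] jar [ 0.69888381 -0.30077823  0.1       ]
208 171 172 [96, 113]
209 167 172 [102, 97, 97, 110]
210 166 172 [120, 133, 129, 112, 115]
211 166 172 [143, 151, 145, 129, 99, 114]
212 165 172 [115, 146, 154, 150, 136, 104, 108]
213 165 172 [119, 148, 154, 153, 137, 109, 91]
214 166 172 [145, 154, 150, 139, 108, 89]
215 166 170 [149, 155, 153, 139, 111]
216 166 170 [148, 154, 151, 141, 112]
217 166 170 [148, 154, 153, 142, 117]
218 166 170 [146, 154, 153, 139, 115]
219 166 172 [143, 153, 158, 142, 117, 88]
220 166 172 [140, 154, 156, 145, 118, 89]
221 166 170 [141, 154, 156, 146, 122]
222 166 170 [137, 152, 158, 148, 123]
223 166 173 [136, 150, 157, 149, 128, 89, 107]
224 166 173 [135, 150, 155, 152, 125, 98, 106]
225 167 173 [148, 158, 152, 130, 111]
226 167 172 [151, 159, 152, 132, 105, 90]
227 167 173 [151,
[... 334 characters left out ...]
00453483
ring [ 97.5 103.5  51. ] [0.64403528 0.10465746 0.06      ] 51.53324287652646
ring [41.5 68.5 47.7] [0.66791399 0.14481489 0.06      ] 51.53324287652646
head [ 99.5 102.5  38.2] [0.64414927 0.0944649  0.265     ] 39.90543735224586
head [149.5 135.5  42.3] [0.62472155 0.06355803 0.265     ] 39.90543735224586
head [118.5 109.5  35.7] [0.64013501 0.08282718 0.265     ] 39.90543735224586
disc [ 97.5 101.5  65.1] [ 0.47287838 -0.34984496  0.014     ] 63.85526315789474
disc [ 94.5 121.5  61.9] [ 0.45848823 -0.3478961   0.014     ] 63.85526315789474
nozray [[0.6, 0.047, 0.263], [0.65, 0.098, 0.245], [0.7, 0.15, 0.228]]
nozray [[0.6, 0.049, 0.199], [0.65, 0.101, 0.177], [0.7, 0.153, 0.156]]
```

Request:
jog_arm(deltas=[[0.024, -0.038, 0, 0, 0, 0.022, 1], [0.024, -0.038, 0, 0, 0, 0.022, 1], [0.024, -0.038, 0, 0, 0, 0.022, 1], [0.024, -0.038, 0, 0, 0, 0.022, 1], [0.024, -0.038, 0, 0, 0, 0.022, 1], [0.024, -0.038, 0, 0, 0, 0.022, 1], [0.024, -0.038, 0, 0, 0, 0.022, 1], [0.024, -0.038, 0, 0, 0, 0.022, 1], [0.024, -0.038, 0, 0, 0, 0.022, 1], [0.024, -0.038, 0, 0, 0, 0.022, 1]], newtons=60)

```text
t: 1.3
eef_pos: [0.3991, 0.2745, 0.2536]
tool_rot: [0.0, 0.008, 1.0, 0.0]
contact_force: [0.3, -0.1, 1.7]
gripper_width: 1.001
grasp_force: 0.0
```

Request:
jog_arm(deltas=[[0.024, -0.038, -0.01, 0, 0, 0.022, 1], [0.024, -0.038, -0.01, 0, 0, 0.022, 1], [0.024, -0.038, -0.01, 0, 0, 0.022, 1], [0.024, -0.038, -0.01, 0, 0, 0.022, 1], [0.022, -0.037, -0.01, 0, 0, 0.018, 1], [0, 0, 0, 0, 0, 0, 1], [0, 0, 0, 0, 0, 0, 1]])

```text
t: 2.0
eef_pos: [0.5165, 0.0862, 0.2031]
tool_rot: [-0.0, -0.043, 0.999, -0.0]
contact_force: [-0.1, -0.1, -0.1]
gripper_width: 0.997
grasp_force: 0.0
```

Run:
```python
from h import *
o=bot.get_obs(); r=R.from_quat(o["tool_rot"][[1,2,3,0]]).as_matrix()
print(o["t"],o["eef_pos"],r.round(3).tolist())
w=cam("wrist"); print(w["eye"],w["R"].round(3).tolist())
g=[.524,.088,.106]; print("grip px",proj(w,g),"tcp-ground px",proj(w,[*o["eef_pos"][:2],.106]))
cv2.imwrite("pics/w1.png",w["img"][...,::-1])
```

```text
2.0 [0.51646619 0.08623171 0.20307904] [[-0.996, -0.086, -0.001], [-0.086, 0.996, -0.0], [0.001, -0.0, -1.0]]
[0.43481558 0.07833134 0.32352639] [[-0.087, 0.945, 0.317], [0.996, 0.082, 0.028], [0.001, 0.318, -0.948]]
grip px [278.31118943 228.72907967] tcp-ground px [276.62662022 217.75990433]
```

View pics/w1.png

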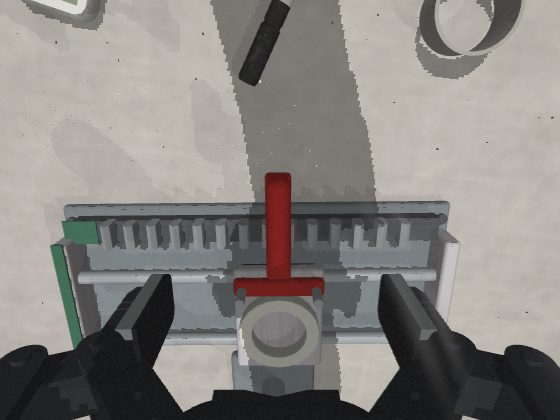

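The wrist view shows the rail square to the image. The grip is at (278,173) to about (278,255), the ring's centre at (279,333), the base edge runs from (64,206) to (450,203), and the green end is on the left.

Run:
```python
from h import *
w=cam("wrist")
th=.088; X=np.array([np.cos(th),np.sin(th),0]);Y=np.array([-np.sin(th),np.cos(th),0])
f=lambda p:(p.round(4).tolist(),round(p@X,4),round(p@Y,4))
for n,u,v,z in(("grip near end L",265.5,175,.106),("R",291,175,.106),("ring",279,333,.06),("base L",64,207,.008),("base R",450,204,.008)):
    print(n,f(onz(w,u,v,z)))
g=cv2.cvtColor(w["img"],cv2.COLOR_RGB2GRAY)
Z=g[280:380,220:340]
k=cv2.HoughCircles(Z,cv2.HOUGH_GRADIENT,1,10,param1=100,param2=10,minRadius=33,maxRadius=48)
print(k[0][:4]+[220,280,0])
print("teeth row",g[236,60:450].tolist())
for z in(.02,.03,.04): print(z,f(onz(w,100,236,z)),f(onz(w,400,236,z)))
# predicted grip corners
for c in(-.032,.032): print(proj(w,np.array([.524,.0885,.106])+c*X))
```

```text
grip near end L ([0.4886, 0.0783, 0.106], np.float64(0.4935), np.float64(0.0351))
R ([0.4871, 0.0941, 0.106], np.float64(0.4935), np.float64(0.0509))
ring ([0.6413, 0.1014, 0.06], np.float64(0.6477), np.float64(0.0446))
base L ([0.56, -0.1062, 0.008], np.float64(0.5485), np.float64(-0.155))
base R ([0.5252, 0.2504, 0.008], np.float64(0.5452), np.float64(0.2033))
[[276.5        342.5         43.        ]
 [276.5        323.5         43.        ]
 [285.5        332.5         36.40000153]
 [277.5        312.5         34.20000076]]
teeth row [175, 175, 123, 93, 90, 90, 89, 89, 91, 94, 94, 94, 94, 95, 92, 96, 94, 96, 97, 96, 95, 97, 95, 97, 97, 95, 94, 95, 96, 95, 96, 95, 94, 95, 95, 96, 68, 81, 85, 111, 138, 135, 126, 123, 121, 122, 120, 122, 96, 65, 64, 64, 63, 62, 62, 74, 84, 84, 85, 84, 84, 85, 112, 140, 142, 126, 126, 121, 122, 120, 124, 97, 67, 64, 69, 70, 72, 77, 89, 91, 89, 91, 89, 84, 85, 111, 138, 143, 130, 125, 122, 120, 120, 121, 97, 67, 63, 64, 65, 60, 56, 83, 83, 85, 84, 84, 83, 83, 124, 141, 143, 136, 125, 122, 123, 122, 122, 95, 66, 62, 64, 59, 54, 82, 84, 82, 85, 82, 85, 
[... 878 characters left out ...]
, 93, 142, 143, 145, 144, 143, 144, 138, 134, 132, 101, 96, 94, 95, 94, 94, 94, 93, 91, 91, 88, 90, 91, 88, 90, 89, 90, 87, 88, 83, 82, 82, 84, 82, 80, 81, 83, 86, 79, 96, 100, 105, 108, 110, 111, 111, 114, 113, 112, 112, 111, 112, 107]
0.02 ([0.5808, -0.069, 0.02], np.float64(0.5725), np.float64(-0.1197)) ([0.5563, 0.2057, 0.02], np.float64(0.5722), np.float64(0.156))
0.03 ([0.576, -0.0641, 0.03], np.float64(0.5681), np.float64(-0.1144)) ([0.5523, 0.2015, 0.03], np.float64(0.5679), np.float64(0.1522))
0.04 ([0.5712, -0.0592, 0.04], np.float64(0.5637), np.float64(-0.1092)) ([0.5483, 0.1974, 0.04], np.float64(0.5635), np.float64(0.1484))
[276.79205623 181.55565024]
[276.55423615 272.31174991]
```

Request:
jog_arm(deltas=[[0, 0.0025, -0.035, 0, 0, 0, 0.6], [0, 0, -0.035, 0, 0, 0, 0.5], [0, 0, -0.036, 0, 0, 0, 0.4], [0, 0, 0, 0, 0, 0, 0.2], [0, 0, 0, 0, 0, 0, 0], [0, 0, 0, 0, 0, 0, 0], [0, 0, 0, 0, 0, 0, 0], [0, 0, 0, 0, 0, 0, 0]], newtons=60)

```text
t: 2.9
eef_pos: [0.515, 0.0897, 0.0982]
tool_rot: [-0.001, -0.045, 0.999, 0.0]
contact_force: [-5.0, -2.8, -5.0]
gripper_width: 0.177
grasp_force: 60.0
```

Request:
jog_arm(deltas=[[0, 0, 0.01, 0, 0, 0, 0], [0, 0, 0.01, 0, 0, 0, 0], [0, 0, 0, 0, 0, 0, 0], [0.0017, -0.02, 0, 0, 0, 0, 0], [0, 0, 0, 0, 0, 0, 0]])

```text
t: 3.4
eef_pos: [0.5172, 0.0677, 0.1186]
tool_rot: [-0.001, -0.044, 0.999, -0.0]
contact_force: [-6.3, -1.9, -4.5]
gripper_width: 0.177
grasp_force: 60.3
```

Request:
jog_arm(deltas=[[0.0018, -0.02, 0, 0, 0, 0, 0], [0.0018, -0.02, 0, 0, 0, 0, 0], [0.0018, -0.02, 0, 0, 0, 0, 0], [0.0017, -0.02, 0, 0, 0, 0, 0], [0.0018, -0.02, 0, 0, 0, 0, 0], [0.0017, -0.0195, 0, 0, 0, 0, 0], [0, 0, 0, 0, 0, 0, 0], [0, 0, 0, 0, 0, 0, 0]])

```text
t: 4.2
eef_pos: [0.5285, -0.0503, 0.1185]
tool_rot: [0.0, -0.044, 0.999, 0.0]
contact_force: [-4.2, -0.8, -4.0]
gripper_width: 0.177
grasp_force: 60.4
```

Request:
jog_arm(deltas=[[0, 0, -0.008, 0, 0, 0, 0], [0, 0, -0.008, 0, 0, 0, 0], [0, 0, -0.004, 0, 0, 0, 0], [0, 0, 0, 0, 0, 0, 0]])

```text
t: 4.6
eef_pos: [0.5284, -0.0496, 0.0976]
tool_rot: [-0.0, -0.045, 0.999, -0.0]
contact_force: [-4.4, -2.6, -5.2]
gripper_width: 0.173
grasp_force: 60.2
```

Request:
jog_arm(deltas=[[0, 0, 0, 0, 0, 0, 0.3], [0, 0, 0, 0, 0, 0, 0.5], [0, 0, 0.02, 0, 0, 0, 0.6], [0, 0, 0.04, 0, 0, 0, 0.8], [0, 0, 0.04, 0, 0, 0, 1], [0, 0, 0.01, 0, 0, 0, 1], [0, 0, 0, 0, 0, 0, 1]])

```text
t: 5.3
eef_pos: [0.5311, -0.0492, 0.2102]
tool_rot: [0.004, -0.045, 0.999, 0.0]
contact_force: [-0.4, 0.4, -0.4]
gripper_width: 1.002
grasp_force: 0.0
```

Run:
```python
from h import *
w=cam("wrist"); o=bot.get_obs(); print(o["eef_pos"])
cv2.imwrite("pics/w2.png",w["img"][...,::-1])
h=cv2.cvtColor(w["img"],cv2.COLOR_RGB2HSV).astype(int)
m=((h[...,0]<6)|(h[...,0]>174))&(h[...,1]>150)&(h[...,2]>70)
v,u=np.where(m); print(u.min(),u.max(),v.min(),v.max())
r=(v>v.min()+3)&(v<v.min()+40); uc=u[r].mean(); print("grip near end",onz(w,uc,v.min(),.106), "if raised", onz(w,uc,v.min(),.126))
```

```text
[ 0.52974023 -0.04923861  0.20834856]
232 320 167 287
grip near end [ 0.5001949  -0.05284084  0.106     ] if raised [ 0.49558329 -0.05326591  0.126     ]
```

View pics/w2.png

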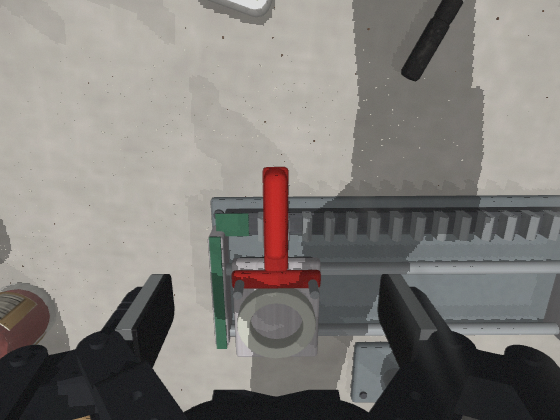

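The carriage stands at the green end with the bar down. The grip is at (276,167)–(276,260) and the ring's centre at about (278,323).

Request:
jog_arm(deltas=[[-0.008, -0.042, 0, 0, 0, 0, 1], [-0.008, -0.042, 0, 0, 0, 0, 1], [-0.008, -0.042, 0, 0, 0, 0, 1], [-0.008, -0.042, 0, 0, 0, 0, 1], [-0.008, -0.042, 0, 0, 0, 0, 1], [-0.008, -0.042, 0, 0, 0, 0, 1], [-0.008, -0.043, 0, 0, 0, 0, 1], [0, 0, 0, 0, 0, 0, 1], [0, 0, 0, 0, 0, 0, 1]])

```text
t: 6.25
eef_pos: [0.4716, -0.3454, 0.2057]
tool_rot: [-0.001, -0.043, 0.999, 0.0]
contact_force: [-0.1, 0.6, -0.4]
gripper_width: 0.997
grasp_force: 0.0
```

Run:
```python
from h import *
w=cam("wrist"); o=bot.get_obs(); print(o["eef_pos"],o["tool_rot"])
cv2.imwrite("pics/w3.png",w["img"][...,::-1])
a=cv2.imread("pics/w2.png")
e=np.array([.530,-.0492,.2083])+np.array([.43481558-.51646619,.07833134-.08623171,.32352639-.20307904])
c=dict(w); c["eye"]=e
print("ring centre est",onz(c,278,323,.06))
print("cup rim pred", proj(w,[.472,-.346,.0786]))
```

```text
[ 0.47234991 -0.34396921  0.20576734] [-9.16839361e-04 -4.44950359e-02  9.99008869e-01  7.94185775e-04]
ring centre est [ 0.64783747 -0.03708951  0.06      ]
cup rim pred [275.44469347 203.86095396]
```

View pics/w3.png

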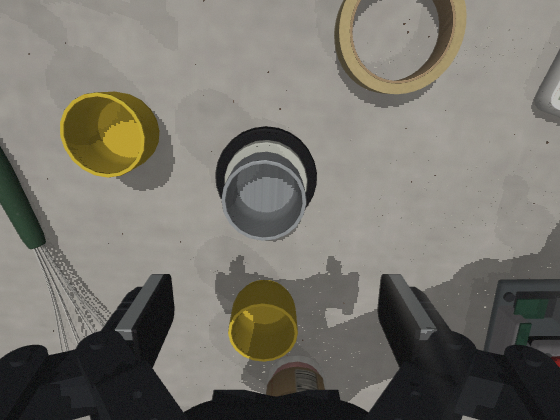

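Looking from above the cup, its rim spans u 222–305 and v 160–240, the centre being near (263.5,200). The black disc is behind it at (267,175), and the two yellow cups are at (108,134) and (263,320).

Run:
```python
from h import *
w=cam("wrist"); o=bot.get_obs(); print(o["eef_pos"],w["eye"])
g=cv2.cvtColor(w["img"],cv2.COLOR_RGB2HSV)
u,v=263.5,200
print("rim c",onz(w,u,v,.0786),"edges",onz(w,222,200,.0786),onz(w,305,200,.0786),onz(w,263,160,.0786),onz(w,263,240,.0786))
# disc: dark ellipse extents at top z ~.014
m=(w["img"].max(2)<40); m[:, :200]=0; m[:,330:]=0; m[:110]=0; m[260:]=0
vv,uu=np.where(m); print(uu.min(),uu.max(),vv.min())
r=vv<190
print("disc L/R",onz(w,uu.min(),178,.014),onz(w,uu.max(),178,.014),"near",onz(w,267,vv.min(),.014))
c=cam("top"); 
m=(c["img"].max(2)<60); m[:,:300]=0;m[:,355:]=0;m[:220]=0;m[270:]=0
n,l,st,ce=cv2.connectedComponentsWithStats(m.astype(np.uint8)); i=1+st[1:,4].argmax(); print(st[i])
x,y,ww,hh=st[i][:4]; print("disc top",onz(c,x+ww/2-.5,y+hh/2-.5,.007), ww,hh)
```

```text
[ 0.47285838 -0.34321924  0.206032  ] [ 0.39092675 -0.35228615  0.32632568]
rim c [ 0.4706969  -0.35331147  0.0786    ] edges [ 0.4733606 -0.3832384  0.0786   ] [ 0.4680316 -0.3233666  0.0786   ] [ 0.4414867  -0.35597053  0.0786    ] [ 0.50222303 -0.35119678  0.0786    ]
215 314 126
disc L/R [ 0.47474388 -0.39841946  0.014     ] [ 0.46687564 -0.31018258  0.014     ] near [ 0.42504022 -0.35583205  0.014     ]
[304 220  37  32 217]
disc top [ 0.49429093 -0.33877266  0.007     ] 37 32
```

Request:
jog_arm(deltas=[[-0.001, -0.0095, -0.02, 0, 0, 0, 1], [0, 0, -0.04, 0, 0, 0, 1], [0, 0, -0.04, 0, 0, 0, 1], [0, 0, -0.03, 0, 0, 0, 1], [0, 0, -0.012, 0, 0, 0, 1], [0, 0, 0, 0, 0, 0, 1], [0, 0, 0, 0, 0, 0, 0.85], [0, 0, 0, 0, 0, 0, 0.75], [0, 0, 0, 0, 0, 0, 0.65], [0, 0, 0, 0, 0, 0, 0.6]], newtons=30)

```text
t: 7.4
eef_pos: [0.4727, -0.3542, 0.0672]
tool_rot: [0.001, -0.045, 0.999, -0.0]
contact_force: [-0.1, 1.8, 5.4]
gripper_width: 0.708
grasp_force: 31.5
```

Request:
jog_arm(deltas=[[0, 0, 0, 0, 0, 0, 0.5], [0, 0, 0, 0, 0, 0, 0.5], [0, 0, 0, 0, 0, 0, 0.5]])

```text
t: 7.7
eef_pos: [0.4727, -0.3542, 0.0672]
tool_rot: [0.001, -0.045, 0.999, -0.0]
contact_force: [0.0, 2.4, 5.7]
gripper_width: 0.704
grasp_force: 31.4
```

Request:
jog_arm(deltas=[[0, 0, 0.005, 0, 0, 0, 0.5], [0, 0, 0.02, 0, 0, 0, 0.5], [0, 0, 0.03, 0, 0, 0, 0.5], [0, 0, 0.03, 0, 0, 0, 0.5], [0, 0, 0.03, 0, 0, 0, 0.5], [0, 0, 0, 0, 0, 0, 0.5]])

```text
t: 8.3
eef_pos: [0.4737, -0.3563, 0.1854]
tool_rot: [0.004, -0.044, 0.999, -0.002]
contact_force: [-0.6, 0.1, -1.5]
gripper_width: 0.701
grasp_force: 33.2
```

Run:
```python
from h import *
w=cam("wrist"); o=bot.get_obs(); print(o["eef_pos"],o["grasp_force"])
a=cv2.imread("pics/w2.png")
e=np.array([.530,-.0492,.2083])+np.array([.43481558-.51646619,.07833134-.08623171,.32352639-.20307904])
c=dict(w); c["eye"]=e
X=np.array([.9961,.0879,0])
for v,s in((357,-.036),(354,-.036),(342,-.024),(345,-.024),(305,.024),(302,.024)): print(v,onz(c,278,v,.06)@X+s)
p=a[280:365,274:282].mean(1); print([(280+i,*x.astype(int)) for i,x in enumerate(p)])
cv2.imwrite("pics/w4.png",w["img"][...,::-1])
t=cam("top")["img"]; 
cv2.imwrite("pics/t4.png",cv2.resize(t[140:280,140:350],None,fx=3.5,fy=3.5,interpolation=cv2.INTER_CUBIC)[...,::-1])
```

```text
[ 0.47279849 -0.35533189  0.18312496] 33.16047468222678
357 0.647647818549014
354 0.644214120198372
342 0.642706906047958
345 0.6460500267083973
305 0.6512253932791932
302 0.6481596507496593
[(280, np.int64(38), np.int64(42), np.int64(157)), (281, np.int64(39), np.int64(43), np.int64(158)), (282, np.int64(39), np.int64(41), np.int64(157)), (283, np.int64(37), np.int64(41), np.int64(158)), (284, np.int64(34), np.int64(37), np.int64(143)), (285, np.int64(31), np.int64(33), np.int64(122)), (286, np.int64(26), np.int64(28), np.int64(101)), (287, np.int64(26), np.int64(28), np.int64(97)), (288, np.int64(57), np.int64(61), np.int64(86)), (289, np.int64(79), np.int64(84), np.int64(83)), (290, np.int64(78), np.int64(83), np.int64(83)), (291, np.int64(79), np.int64(84), np.int64(84)), (292, np.int64(90), np.int64(95), np.int64(95)), (293, np.int64(114), np.int64(120), np.int64(119)), (294, np.int64(115), np.int64(122), np.int64(121)), (295, np.int64(113), np.int64(121), np.int64(120)), (296, np.int64(112), np.int64(119), np.int64(118)), (297, np.int64(112), np.int64(118), np.int64(118)), (298
[... 2752 characters left out ...]
64(129), np.int64(130)), (352, np.int64(123), np.int64(130), np.int64(130)), (353, np.int64(123), np.int64(130), np.int64(130)), (354, np.int64(123), np.int64(130), np.int64(130)), (355, np.int64(123), np.int64(129), np.int64(129)), (356, np.int64(123), np.int64(130), np.int64(130)), (357, np.int64(123), np.int64(130), np.int64(130)), (358, np.int64(113), np.int64(118), np.int64(120)), (359, np.int64(112), np.int64(117), np.int64(120)), (360, np.int64(112), np.int64(117), np.int64(120)), (361, np.int64(113), np.int64(118), np.int64(121)), (362, np.int64(112), np.int64(118), np.int64(119)), (363, np.int64(112), np.int64(118), np.int64(120)), (364, np.int64(112), np.int64(116), np.int64(119))]
```

View pics/w4.png

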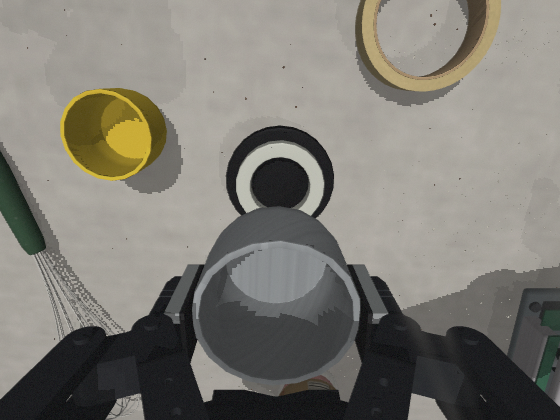

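The cup is held upright and evenly between the pads: its rim spans u 193–360 and v 241–381, and the rest at (280,180) is empty.

Request:
jog_arm(deltas=[[0.01, 0.017, 0, 0, 0, 0, 0.5], [0.018, 0.032, 0, 0, 0, 0, 0.5], [0.02, 0.035, 0, 0, 0, 0, 0.5], [0.02, 0.035, 0, 0, 0, 0, 0.5], [0.02, 0.035, 0, 0, 0, 0, 0.5], [0.02, 0.035, 0, 0, 0, 0, 0.5], [0.02, 0.035, 0, 0, 0, 0, 0.5], [0.02, 0.035, 0, 0, 0, 0, 0.5], [0.018, 0.032, 0, 0, 0, 0, 0.5], [0.012, 0.02, 0, 0, 0, 0, 0.5]])

```text
t: 9.4
eef_pos: [0.6499, -0.0392, 0.1784]
tool_rot: [-0.001, -0.046, 0.999, 0.001]
contact_force: [0.1, 0.1, -1.2]
gripper_width: 0.707
grasp_force: 33.1
```

Request:
jog_arm(deltas=[[0.003, 0.006, 0, 0, 0, 0, 0.5], [0, 0, 0, 0, 0, 0, 0.5], [0, 0, 0, 0, 0, 0, 0.5], [0, 0, 0, 0, 0, 0, 0.5]])

```text
t: 9.8
eef_pos: [0.6517, -0.0397, 0.1801]
tool_rot: [-0.0, -0.043, 0.999, -0.0]
contact_force: [0.1, -0.3, -1.2]
gripper_width: 0.709
grasp_force: 33.1
```

Run:
```python
from h import *
w=cam("wrist"); P=[bot.get_obs()["eef_pos"]]; 
w2=cam("wrist");P+=[bot.get_obs()["eef_pos"]]
o=bot.get_obs();p=np.mean(P,0); print(P,o["tool_rot"])
z=p[2]+.0114
for u,v in((277,241),(277,381),(193,308),(360,308)): print("rim",onz(w,u,v,z)-p)
cv2.imwrite("pics/w5.png",w["img"][...,::-1])
```

```text
[array([ 0.65193689, -0.03947806,  0.18033164]), array([ 0.65211272, -0.03906053,  0.18041667])] [-8.83608131e-05 -4.33930620e-02  9.99058052e-01 -2.06009561e-04]
rim [-0.03288821 -0.00357188  0.0114    ]
rim [0.02540454 0.00156294 0.0114    ]
rim [-0.00452138 -0.0309195   0.0114    ]
rim [-0.00963849  0.0279659   0.0114    ]
```

View pics/w5.png

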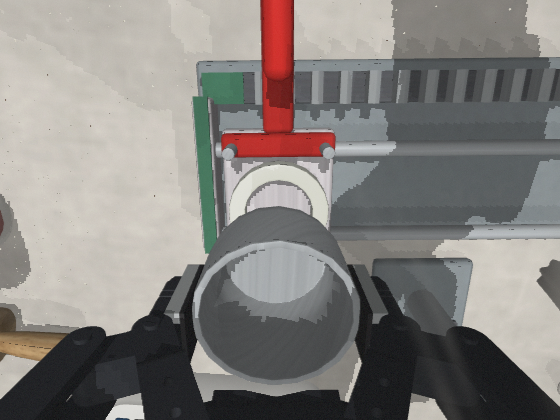

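The ring below shows its near half, with its edges at u 229 and 328 and its near edge at about v 164. The cup above it is centred at u 277, so it lines up along the rail.

Run:
```python
from h import *
w=cam("wrist"); p=np.array(bot.get_obs()["eef_pos"])
a=w["img"].mean(2); X=np.array([.9961,.0879,0]);Y=np.array([-.0879,.9961,0])
q=a[160:208,276:281].mean(1).astype(int); print(list(zip(range(160,208),q.tolist())))
print(a[200,222:340].astype(int).tolist())
print(p)
for v in(164,166,168,170,180,183,186): r=onz(w,278,v,.06)-p; print(v,r@X, "outer c",r@X+.036,"inner c",r@X+.024)
for u in(229,328,278.5): print(u,(onz(w,u,200,.06)-p)@Y)
for dz in(.0114,.008,.005):
    e=[onz(w,u,v,p[2]+dz)-p for u,v in((277,241),(277,381),(193,308),(360,308))]
    print(dz,"cup",(e[0]+e[1])@X/2,(e[2]+e[3])@Y/2,np.linalg.norm(e[1]-e[0]),np.linalg.norm(e[3]-e[2]))
```

```text
[(160, 126), (161, 130), (162, 132), (163, 125), (164, 223), (165, 220), (166, 216), (167, 216), (168, 214), (169, 214), (170, 213), (171, 212), (172, 212), (173, 211), (174, 211), (175, 211), (176, 211), (177, 211), (178, 205), (179, 169), (180, 121), (181, 120), (182, 121), (183, 121), (184, 193), (185, 192), (186, 193), (187, 192), (188, 193), (189, 194), (190, 193), (191, 193), (192, 192), (193, 193), (194, 193), (195, 193), (196, 193), (197, 193), (198, 193), (199, 194), (200, 194), (201, 194), (202, 193), (203, 194), (204, 193), (205, 194), (206, 109), (207, 91)]
[83, 139, 131, 167, 186, 197, 202, 175, 217, 221, 222, 220, 222, 221, 222, 221, 221, 221, 221, 221, 221, 219, 217, 197, 119, 122, 125, 125, 193, 200, 203, 194, 189, 192, 193, 194, 196, 199, 199, 198, 195, 198, 199, 202, 203, 201, 198, 199, 200, 196, 199, 199, 202, 200, 198, 193, 193, 193, 192, 192, 193, 195, 196, 198, 197, 195, 195, 193, 194, 192, 189, 190, 191, 192, 195, 199, 203, 204, 204, 198, 193, 191, 193, 197, 192, 188, 130, 142, 205, 210, 211, 212, 210, 211, 212, 210, 211, 211, 212, 211, 211, 210, 209, 203, 157,
[... 357 characters left out ...]
70 -0.026284978930446037 outer c 0.00971502106955396 inner c -0.002284978930446036
180 -0.019216930550329945 outer c 0.016783069449670052 inner c 0.004783069449670056
183 -0.017071235089051763 outer c 0.018928764910948234 inner c 0.006928764910948237
186 -0.014913699807486122 outer c 0.021086300192513875 inner c 0.009086300192513878
229 -0.03390087367653297
328 0.03584651211563706
278.5 0.0009709514025567857
0.0114 cup -0.0035562547841958307 -0.000794901353279423 0.05863951006883242 0.059199524509422605
0.008 cup -0.0011011968813667361 -0.0007853880443324493 0.060468867234307055 0.06104635225793011
0.005 cup 0.0010650306799531598 -0.0007769939482027704 0.06208300590972583 0.06267590615367206
```

Request:
jog_arm(deltas=[[0.004, 0.0013, -0.01, 0, 0, 0, 0.5], [0, 0, -0.02, 0, 0, 0, 0.5], [0, 0, -0.02, 0, 0, 0, 0.5], [0, 0, -0.013, 0, 0, 0, 0.5], [0, 0, -0.005, 0, 0, 0, 0.5], [0, 0, 0, 0, 0, 0, 0.5], [0, 0, 0, 0, 0, 0, 0.5]])

```text
t: 10.65
eef_pos: [0.6572, -0.0362, 0.113]
tool_rot: [0.001, -0.044, 0.999, -0.0]
contact_force: [0.3, 0.1, -0.6]
gripper_width: 0.709
grasp_force: 33.1
```

Request:
jog_arm(deltas=[[0, 0, -0.003, 0, 0, 0, 0.5], [0, 0, 0, 0, 0, 0, 0.5], [0, 0, 0, 0, 0, 0, 0.5]])

```text
t: 10.95
eef_pos: [0.6568, -0.036, 0.1097]
tool_rot: [0.0, -0.045, 0.999, 0.0]
contact_force: [-0.4, -0.0, -1.0]
gripper_width: 0.707
grasp_force: 33.1
```

Request:
jog_arm(deltas=[[0, 0, -0.003, 0, 0, 0, 0.5], [0, 0, 0, 0, 0, 0, 0.5], [0, 0, 0, 0, 0, 0, 0.5]])

```text
t: 11.25
eef_pos: [0.6566, -0.036, 0.1062]
tool_rot: [-0.0, -0.045, 0.999, 0.0]
contact_force: [0.8, -0.8, -1.6]
gripper_width: 0.706
grasp_force: 33.1
```

Request:
jog_arm(deltas=[[-0.001, -0.001, -0.002, 0, 0, 0, 0.5], [0, 0, 0, 0, 0, 0, 0.5], [0, 0, 0, 0, 0, 0, 0.5]])

```text
t: 11.55
eef_pos: [0.6555, -0.0371, 0.1042]
tool_rot: [-0.0, -0.044, 0.999, -0.0]
contact_force: [0.4, 0.4, -0.4]
gripper_width: 0.706
grasp_force: 33.1
```

Request:
jog_arm(deltas=[[0, 0, -0.002, 0, 0, 0, 0.5], [0, 0, 0, 0, 0, 0, 0.5], [0, 0, 0, 0, 0, 0, 0.5]])

```text
t: 11.85
eef_pos: [0.6558, -0.037, 0.1024]
tool_rot: [0.0, -0.045, 0.999, -0.0]
contact_force: [1.1, 0.3, -1.0]
gripper_width: 0.712
grasp_force: 33.2
```

Request:
jog_arm(deltas=[[0, 0, -0.002, 0, 0, 0, 0.5], [0, 0, 0, 0, 0, 0, 0.5], [0, 0, 0, 0, 0, 0, 0.5]])

```text
t: 12.15
eef_pos: [0.6567, -0.0371, 0.1009]
tool_rot: [0.001, -0.045, 0.999, -0.0]
contact_force: [3.4, -0.7, 2.8]
gripper_width: 0.703
grasp_force: 33.5
```

Request:
jog_arm(deltas=[[0.0015, 0, 0, 0, 0, 0, 0.5], [0, 0, 0, 0, 0, 0, 0.5], [0, 0, 0, 0, 0, 0, 0.5]])

```text
t: 12.45
eef_pos: [0.6574, -0.0371, 0.1004]
tool_rot: [0.0, -0.045, 0.999, -0.0]
contact_force: [1.7, -0.2, 3.3]
gripper_width: 0.704
grasp_force: 33.5
```

Request:
jog_arm(deltas=[[0, 0, -0.001, 0, 0, 0, 0.5], [0, 0, 0, 0, 0, 0, 0.5], [0, 0, 0, 0, 0, 0, 0.5]])

```text
t: 12.75
eef_pos: [0.6577, -0.0371, 0.0999]
tool_rot: [0.001, -0.045, 0.999, -0.0]
contact_force: [2.3, -0.6, 5.4]
gripper_width: 0.706
grasp_force: 33.8
```

Request:
jog_arm(deltas=[[0.0005, 0, 0, 0, 0, 0, 0.5], [0, 0, 0, 0, 0, 0, 0.5], [0, 0, 0, 0, 0, 0, 0.72], [0, 0, 0, 0, 0, 0, 0.75], [0, 0, 0, 0, 0, 0, 0.8], [0, 0, 0, 0, 0, 0, 0.9], [0, 0, 0, 0, 0, 0, 1], [0, 0, 0, 0, 0, 0, 1], [0, 0, 0, 0, 0, 0, 1]], newtons=20)

```text
t: 13.65
eef_pos: [0.6576, -0.037, 0.0993]
tool_rot: [-0.0, -0.045, 0.999, 0.0]
contact_force: [0.5, -0.0, -0.1]
gripper_width: 1.001
grasp_force: 0.0
```

Request:
jog_arm(deltas=[[0, 0, 0.01, 0, 0, 0, 1], [0, 0, 0.02, 0, 0, 0, 1], [-0.005, 0, 0.03, 0, 0, 0, 1], [-0.035, -0.0035, 0.04, 0, 0, 0, 1], [-0.045, -0.0045, 0.005, 0, 0, 0, 1], [-0.044, -0.004, 0.005, 0, 0, 0, 1], [0, 0, 0, 0, 0, 0, 1], [0, 0, 0, 0, 0, 0, 1]])

```text
t: 14.45
eef_pos: [0.5305, -0.0489, 0.208]
tool_rot: [0.001, -0.044, 0.999, 0.0]
contact_force: [0.1, 1.0, 0.5]
gripper_width: 1.002
grasp_force: 0.0
```

Run:
```python
from h import *
w=cam("wrist"); o=bot.get_obs(); print(o["t"],o["eef_pos"],o["tool_rot"])
s=cam("scene")
a=w["img"][140:420,120:440]; b=s["img"][110:250,165:325]
b=cv2.resize(b,(320,280),interpolation=cv2.INTER_CUBIC)
cv2.imwrite("pics/w6.png",np.hstack([a,b])[...,::-1]); np.save("w6.npy",w["img"])
```

```text
14.5 [ 0.53164084 -0.04860286  0.20788529] [ 1.11951813e-03 -4.46632006e-02  9.99001451e-01  2.12413208e-04]
```

View pics/w6.png

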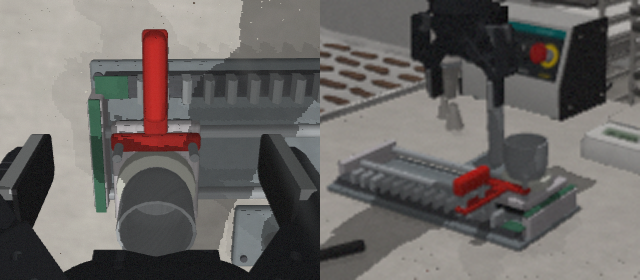

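The picture shows the cup standing upright in the ring: in the left panel the cup's centre is at u≈157 and the ring's at about 158, and in the right panel it stands level at (525,158). The bar is down.

Request:
jog_arm(deltas=[[-0.002, -0.001, -0.035, 0, 0, 0, 0.8], [0, 0, -0.035, 0, 0, 0, 0.6], [0, 0, -0.03, 0, 0, 0, 0.5], [0, 0, -0.009, 0, 0, 0, 0.4], [0, 0, 0, 0, 0, 0, 0.3], [0, 0, 0, 0, 0, 0, 0.2], [0, 0, 0, 0, 0, 0, 0], [0, 0, 0, 0, 0, 0, 0], [0, 0, 0, 0, 0, 0, 0]], newtons=60)

```text
t: 15.45
eef_pos: [0.5301, -0.0499, 0.099]
tool_rot: [0.002, -0.045, 0.999, -0.0]
contact_force: [3.1, 0.3, 1.2]
gripper_width: 0.178
grasp_force: 59.0
```

Request:
jog_arm(deltas=[[0, 0, 0.005, 0, 0, 0, 0], [0, 0, 0.005, 0, 0, 0, 0], [0, 0, 0.005, 0, 0, 0, 0], [0, 0, 0.005, 0, 0, 0, 0], [0, 0, 0, 0, 0, 0, 0]])

```text
t: 15.95
eef_pos: [0.53, -0.0497, 0.1189]
tool_rot: [0.001, -0.045, 0.999, 0.0]
contact_force: [6.2, -1.1, -4.5]
gripper_width: 0.174
grasp_force: 58.4
```

Now slide back 0.14 m along (−0.088, 0.996), gently.

Request:
jog_arm(deltas=[[-0.0003, 0.003, 0, 0, 0, 0, 0], [-0.0006, 0.006, 0, 0, 0, 0, 0], [-0.0009, 0.01, 0, 0, 0, 0, 0], [-0.001, 0.011, 0, 0, 0, 0, 0], [-0.001, 0.011, 0, 0, 0, 0, 0], [-0.001, 0.011, 0, 0, 0, 0, 0], [-0.001, 0.011, 0, 0, 0, 0, 0], [-0.001, 0.011, 0, 0, 0, 0, 0], [-0.001, 0.011, 0, 0, 0, 0, 0], [-0.001, 0.011, 0, 0, 0, 0, 0]])

```text
t: 16.95
eef_pos: [0.5208, 0.0463, 0.1181]
tool_rot: [0.001, -0.044, 0.999, -0.0]
contact_force: [6.7, -2.1, -4.3]
gripper_width: 0.181
grasp_force: 58.6
```

Request:
jog_arm(deltas=[[-0.001, 0.011, 0, 0, 0, 0, 0], [-0.001, 0.011, 0, 0, 0, 0, 0], [-0.001, 0.01, 0, 0, 0, 0, 0], [-0.0006, 0.006, 0, 0, 0, 0, 0], [-0.0003, 0.004, 0, 0, 0, 0, 0], [-0.0002, 0.0015, 0, 0, 0, 0, 0], [0, 0, 0, 0, 0, 0, 0], [0, 0, 0, 0, 0, 0, 0]])

```text
t: 17.75
eef_pos: [0.5166, 0.0901, 0.1181]
tool_rot: [0.001, -0.045, 0.999, 0.0]
contact_force: [5.7, 0.9, -4.0]
gripper_width: 0.178
grasp_force: 58.6
```

Request:
jog_arm(deltas=[[0, 0, -0.006, 0, 0, 0, 0], [0, 0, -0.006, 0, 0, 0, 0], [0, 0, -0.005, 0, 0, 0, 0], [0, 0, -0.003, 0, 0, 0, 0], [0, 0, 0, 0, 0, 0, 0], [0, 0, 0, 0, 0, 0, 0]])

```text
t: 18.35
eef_pos: [0.5166, 0.0896, 0.0988]
tool_rot: [0.001, -0.044, 0.999, 0.0]
contact_force: [0.3, 0.5, 10.1]
gripper_width: 0.178
grasp_force: 60.9
```

Request:
jog_arm(deltas=[[0, 0, 0, 0, 0, 0, 0.3], [0, 0, 0, 0, 0, 0, 0.5], [0, 0, 0, 0, 0, 0, 0.6], [0, 0, 0.02, 0, 0, 0, 0.7], [0, 0, 0.04, 0, 0, 0, 0.8], [0, 0, 0.044, 0, 0, 0, 0.8], [0, 0, 0, 0, 0, 0, 0.8], [0, 0, 0, 0, 0, 0, 0.8]])

```text
t: 19.15
eef_pos: [0.516, 0.0899, 0.2024]
tool_rot: [0.001, -0.045, 0.999, 0.0]
contact_force: [-0.4, 0.4, -0.3]
gripper_width: 0.798
grasp_force: 0.0
```

Run:
```python
from h import *
w=cam("wrist"); t=cam("top"); s=cam("scene"); o=bot.get_obs(); p=o["eef_pos"]; print(o["t"],p)
X=np.array([.9961,.0879,0]);Y=np.array([-.0879,.9961,0])
h=cv2.cvtColor(w["img"],cv2.COLOR_RGB2HSV).astype(int)
m=((h[...,0]<6)|(h[...,0]>174))&(h[...,1]>150)&(h[...,2]>70)
v,u=np.where(m); r=v<v.min()+40; g=onz(w,u[r].mean(),v.min(),.106); print("grip end",v.min(),g@X,g@Y,"width mm",1e3*(onz(w,u[r].max()+1,v.min(),.106)-onz(w,u[r].min(),v.min(),.106))@Y)
# red crossbar level and cup extents
a=w["img"].mean(2); w6=np.load("w6.npy").mean(2)
a2=w["img"][:,:,:].astype(int)
for nm,im in(("before",w6),("now",a)):
    print(nm,[im[r,225:335:3].astype(int).tolist() for r in(345,375)])
# head in first pics
for f,c,box in(("top0",t,(140,150,172,185)),("scene0",s,(212,112,245,145))):
    I=cv2.imread(f"pics/{f}.png"); x0,y0,x1,y1=box; hh=cv2.cvtColor(I,cv2.COLOR_BGR2HSV)[y0:y1,x0:x1].astype(int)
    m=(hh[...,2]>150)
    n,l,st,ce=cv2.connectedComponentsWithStats(m.astype(np.uint8)); i=1+st[1:,4].argmax(); x,y,ww,hg,ar=st[i]
    U,V=x0+x+ww/2-.5,y0+y+hg/2-.5; print(f,U,V,ww,hg,ar)
    if f=="top0": q=onz(c,U,V,.265)
    else:
        e,d=ray(c,U,V); q=e+d*(.6495-e@X)/(d@X)
    print("head",q,q@X,q@Y)
```

```text
19.3 [0.51470102 0.08946998 0.20036817]
grip end 173 0.49219693354064953 0.043191603047667046 width mm 16.08178416849398
before [[85, 115, 176, 177, 184, 82, 66, 67, 67, 66, 87, 104, 106, 101, 98, 95, 95, 97, 94, 91, 97, 104, 105, 102, 70, 67, 66, 66, 65, 60, 101, 116, 116, 118, 118, 119, 119], [174, 175, 172, 174, 162, 77, 69, 68, 66, 67, 66, 65, 69, 68, 70, 69, 68, 72, 67, 71, 71, 71, 64, 68, 69, 65, 67, 66, 70, 71, 94, 115, 115, 113, 114, 115, 115]]
now [[178, 178, 177, 141, 199, 127, 71, 69, 70, 71, 72, 70, 72, 72, 73, 73, 75, 75, 71, 73, 72, 70, 75, 73, 69, 72, 72, 69, 72, 70, 125, 104, 127, 128, 126, 127, 126], [173, 136, 141, 139, 111, 75, 71, 75, 71, 70, 70, 71, 75, 75, 73, 74, 72, 74, 72, 75, 72, 77, 73, 74, 71, 72, 70, 74, 72, 75, 112, 123, 124, 123, 123, 124, 124]]
top0 152.0 163.5 25 28 362
head [0.65554505 0.10333535 0.265     ] 0.6620716054486986 0.045309932807420066
scene0 227.5 119.0 16 3 41
head [0.64375841 0.09388217 0.26398272] 0.6495 0.03692966856026773
```

```bash
python3 -c "
from station import bot
print(bot.hand_in())"
```

```text
the job is handed in; nothing more can be done
None
```

The job is handed in, with no verdict returned: by my measurements the cup sits level in the carriage's ring with the bar down, about 7 mm along the rail from the nozzle tip (limit 15 mm), and I never moved the arm near the jar or timer.

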